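Click a fresh filter cassette into the water dispenser

ROBOT

A 6-joint arm with a two-finger parallel gripper is mounted at the origin on the work surface. World frame = base frame: x ahead of the robot, y to its left, z up, the work surface at z = 0. Lengths are in mm, angles in rad, forces in N, time in s.
With the tool pointing down it reaches from about 325 to 850 mm from the base axis. Payload 4.4 kg.
Tool frame: the origin (TCP) lies midway between the tips of the shut fingers; the grasp point (between the pads) lies 19 mm behind it; z points along the fingers, y is the line along which they close (so a half turn about z gives the same grasp; the last joint's range is limited). The gripper opens to 94 mm and grips with 3 to 60 N. Pads are 16 mm wide; open, the fingers measure 119 mm over their backs; the gripper's body (75 mm by 177 mm) begins 78 mm behind the grasp point.
Start: joints at [-1.317, 0.207, 1.542, -0, 1.393, -0.15], TCP at [226.443, -528.536, 205.447] pointing down, gripper open.
Joint ranges: [-2.73, 2.73], [-0.86, 2.22], [0.23, 2.46], [-1.11, 4.25], [0.08, 2.63], [-2.82, 2.82]. Speed limits (rad/s): [2.79, 2.79, 3.14, 3.14, 3.14, 3.14].

INTERFACE

Orientations are given as a unit quaternion [w, x, y, z].
In Python, from rig import arm gives the robot as it stands.
- The arm moves only by the tool jog_arm, never from a script. Its argument "moves" is a list of rows, each a list of 5 numbers: the opening, from 0 (shut) to 1 (fully open), then the shift along the tool's x, y, z in mm, then the turn about the tool's z in degrees. A call has 1 to 20 rows; each row is the pose to reach, as a shift and turn from the pose commanded when the call began, along the tool's axes at that moment; what a row does not reach only later rows make up. A row lasts 1/12 s, in which the tool goes at most 41.7 mm and 7.16 degrees, less where a joint would pass 70% of its speed; a pose out of reach is approached as far as the arm can. A call with a gripper value outside its range is refused whole. The fingers move at their own pace and stop on an object; the grip force is fixed at half the most. Time passes only in rows, so rows that repeat a pose let the fingers close. It gives the time, the measured TCP pose, the force, the opening and the grip force at its end, in the units of the state.
- arm.state(): the state, without advancing time (a new reading comes with each control period).
- arm.snapshot(name): name is "scene" or "top" or "wrist"; returns the picture (480x640x3 uint8, blue, green, red); there is no depth.
- arm.get_calibration(name): a dict with "fx", "fy", "cx", "cy" (pixels), "dist" ([k1, k2, p1, p2, k3] as OpenCV has them; the pictures are not rectified), "eye" and "attitude" of the camera in the world. Camera axes: x right, y up, looking along -z (the intrinsics and any distortion apply to the point x, -y, -z); pixel columns grow to the right and rows downward; lengths in mm; the calibration is good to about 2 mm. A picture is of the moment at which its call begins: read the wrist's pose just before it. get_calibration takes no time and is no camera call; for the wrist camera it gives the pose at the moment of the call.
- arm.finish_job(): hands the job in; it is judged then, once.
The state is a dict: "time_s": time; "joint_positions": joint angles; "qd": joint speeds; "effort": joint torques, N m; "ee_pos": TCP position; "orientation": TCP orientation; "force": force on the tool from outside, world axes, zero at the start; "wrist_torque": the same for the moment, N m; "grip_width": finger opening in mm; "grip_force": force on a finger pad.
Only numpy, scipy, OpenCV 4.12 (cv2) and the standard library are available. Lean on these libraries where they do the work, as an engineer would, in place of code of your own. Each camera call takes 0.05 s, during which the arm holds its last target. There are 200 camera calls.

TASK

Put the fresh filter cassette upright into the well of the water dispenser, through the sprung flap, and press it down gently, never harder than about 30 newtons, until it snaps home and stays down by itself. Then take the hand out so that both flap leaves spring fully shut over it, and leave the mug, the jar and the soap bottle where they stand.

Things in the scene. Friction and masses are not known exactly. Their poses are not given: they have to be found in the camera images.
- cassette: fresh filter cassette, an upright box 36 (x) x 60 (y) x 80 (z) mm, white with blue foot, band and top, about 0.22 kg. Its 60 mm wide faces are flat; its narrow ends have a snap groove 5 mm deep, 8 to 22 mm above the underside. It stands on the worktop at the start. Origin: centre of the underside, z up. Symmetrical: a half turn about z makes no difference
- cassette_top (a point): centre of the cassette's flat top, 80 mm above its underside. Pinched 20 mm below the top from above, the cassette can be lowered 54 mm into the well before the fingertips meet the deck; from there it is pushed down by its top, for instance with the shut fingertips, which fit into the slot behind it
- dispenser: white counter-top water filter dispenser, does not move; origin on the worktop right below the centre of its cassette well. Flat deck 175 mm high, reaching 90 mm either way from the well's centre along its x, 65 mm to -y, 115 mm to +y, where the tank stands. Tap and drip tray stick out in front of the tank, to x = -155 mm. Its x axis points away from the robot, turned up to 0.3 rad
- mouth (a point): centre of the well's mouth, level with the deck; axes as the dispenser's. A slot 39 (x) x 63 (y) mm in a black bezel with a 45 degree lead-in 4 mm high. The cassette goes in upright, 36 mm side along x, 60 mm side along y, 1.5 mm free all round. Just below are two light grey sprung flap leaves; pushing the cassette through them takes up to 15 N
- well (a point): point on the well's axis 37 mm below the mouth: average height of the top of a cassette that is home. The cradle in the well is set by the fitter and unseen: home is 29 to 45 mm below the deck, so feel for it. Before that a sprung ejector plate meets the underside when the top is still 17 to 33 mm above the deck; let go there, the cassette stands on it; unless snapped in it is lifted back up
- tank (a point): top centre of the dispenser's clear water tank with black lid, 180 (x) x 100 (y) mm, 255 mm high: an obstacle beside the well
- flap_near (a joint): leaf hinged on the slot's long edge on the robot side; 0 rad shut (level), 1.5 rad hanging down into the well; sprung shut. 21 mm long, so it shuts only when the top of what is below is over 27 mm below the deck. Force to press the cassette home: 2 N rising to 6 N against the ejector; 8 to 20 mm before home two snap pawls raise it to 8 to 12 N, then jump into the grooves
- flap_far (a joint): leaf hinged on the other long edge; same as flap_near. The snap happens 1.5 mm above a hard end stop, where the pressing force rises steeply past 14 N, over 10 N per mm: that is the sign to stop, so press slowly (5 mm/s). Let go, the cassette comes back up those 1.5 mm against the catch and stays
- mug: white mug, 76 mm across, 88 mm high, with a handle; bystander; origin at the centre of its underside
- jar: amber glass jar with a wooden lid, 58 mm across, 95 mm high; bystander; origin at the centre of its underside
- soap: green soap bottle, 60 mm across, 170 mm high; bystander; origin at the centre of its underside
Things that resemble listed ones, but are neither listed nor needed, are in the scene too. Leave any turquoise look-alike of the cassette alone.

How it is judged (in metres and radians):
On the way, in this order (a step that is already met when the one before it is completed fails the run):
1. the cassette has pushed both flap leaves open and stands at least 40 mm deep in the well (value of joint each of flap_near, flap_far above 0.8 rad and z of cassette in the frame of mouth below -0.04 m and horizontal distance between cassette and mouth below 0.008 m), for 0.1 s.
2. the cassette is pressed down with its top more than 24 mm below the deck (z of cassette_top in the frame of mouth below -0.024 m and horizontal distance between cassette_top and mouth below 0.006 m), for 0.1 s.
At the end, for the whole second after the job is handed in: the cassette stands upright in the well (within 6 mm of its centre, tilted less than 0.08 rad), snapped in with its top more than 26 mm below the deck and at rest, and both flap leaves are shut over it (less than 0.1 rad open) (z of cassette_top in the frame of mouth below -0.026 m and horizontal distance between cassette_top and mouth below 0.006 m and angle between cassette's own z axis and vertical below 0.08 rad and value of joint each of flap_near, flap_far below 0.1 rad and linear speed of cassette below 0.01 m/s); the robot touches nothing.
It fails at once if the cassette is forced against the dispenser with more than 30 N (contact force between cassette and dispenser above 30 N).
It fails at once if the hand or arm presses on the dispenser itself with more than 30 N (contact force between the arm and dispenser above 30 N).
It fails at once if the mug is shifted by more than 20 mm (distance of mug from where it was at the start of the episode above 0.02 m).
It fails at once if the jar is shifted by more than 20 mm (distance of jar from where it was at the start of the episode above 0.02 m).
It fails at once if the soap bottle is shifted by more than 20 mm (distance of soap from where it was at the start of the episode above 0.02 m).
It also fails if it takes over 51 s, if anything falls off the work surface, if the arm or the gripper's body presses on something with over 40 N, if the wrist force passes 120 N, or if a joint passes its speed limit or range.

## Working session

There is one attempt and no reset: what is moved stays moved. The work goes in short steps, Python scripts to look and compute and a tool call to move; the robot and the scene stay as the last step left them, time stands still between calls to the robot, and variables do not carry over. Pictures are saved under pics/ and viewed, at most 10 in all, crops included, and the job is handed in when it is done.

Besides the shell and the picture viewer there is one more tool, called after "Emit:" as name(argument=value, ...), one argument or row to a line, values as JSON. jog_arm: Moves the arm, as the interface text tells. Its arguments: {"type":"object","properties":{"moves":{"type":"array","items":{"type":"array","items":{"type":"number"}}}},"required":["moves"]}

```bash
mkdir -p pics; python3 - <<'E'
from rig import arm
import cv2
print(arm.state())
for n in("scene","top","wrist"):
    c=arm.get_calibration(n);print(n,c)
    cv2.imwrite(f"pics/{n}0.png",arm.snapshot(n))
E
```

```text
{'time_s': 0.0, 'joint_positions': array([-1.31650459e+00,  2.07405521e-01,  1.54291452e+00, -7.51975573e-06,
        1.39345077e+00, -1.50527039e-01]), 'qd': array([-5.00761252e-04, -4.75097149e-04, -1.69494442e-03, -8.81617617e-04,
       -3.05599818e-05, -1.93447600e-03]), 'effort': array([-7.26433464e-04, -3.70883667e+01, -2.81416941e+01,  6.96714129e-02,
        3.60677589e-02, -1.78447171e-04]), 'ee_pos': array([ 226.24065872, -527.77740354,  204.31770318]), 'orientation': array([-1.08742054e-03,  9.79584347e-01,  2.01030647e-01, -6.01737751e-05]), 'force': array([ 0.67664878, -0.08732708,  0.43810861]), 'wrist_torque': array([-0.0021571 ,  0.01935199,  0.0027837 ]), 'grip_force': 0.0, 'grip_width': 93.83826616062733}
scene {'fx': 580.3521117199191, 'fy': 580.3521117199191, 'cx': 322.5141049431702, 'cy': 244.034165293781, 'dist': array([-0.12332778,  0.        ,  0.        ,  0.        ,  0.        ]), 'eye': array([1170.06674144,  440.8789315 , 1141.54375269]), 'attitude': array([0.41156473, 0.14674423, 0.28511295, 0.8531068 ])}
top {'fx': 447.9034388378071, 'fy': 447.9034388378071, 'cx': 320.14566318466166, 'cy': 238.34514995047823, 'dist': array([0.01441488, 0.        , 0.        , 0.        , 0.        ]), 'eye': array([ 471.49577503,  -25.18846987, 1016.63083276]), 'attitude': array([ 0.71058815,  0.0343082 , -0.03623245, -0.70183662])}
wrist {'fx': 344.63650723664097, 'fy': 344.63650723664097, 'cx': 318.80562809232123, 'cy': 239.10655583916252, 'dist': array([-0.05669745,  0.        ,  0.        ,  0.        ,  0.        ]), 'eye': array([ 293.40179363, -499.8576861 ,  383.9750953 ]), 'attitude': array([ 0.8281557 , -0.10363795,  0.07003127, -0.54636338])}
```

View pics/scene0.png

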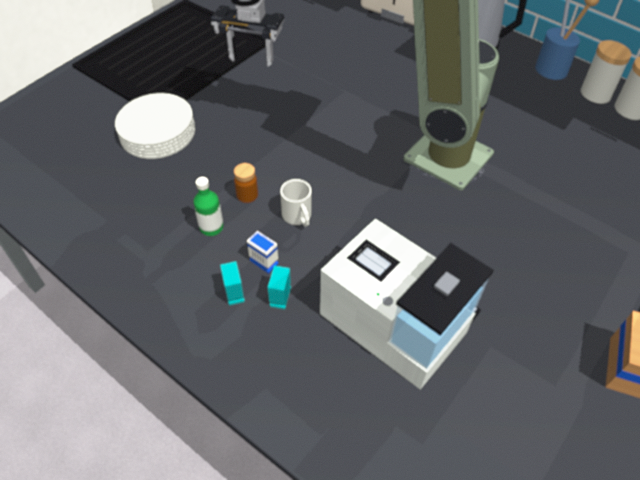

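View pics/top0.png

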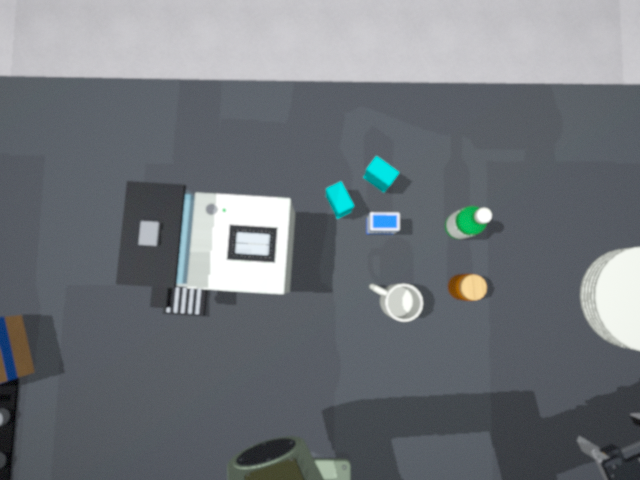

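The cassette is the box with a blue top and white sides, at top-view pixel (384,222) and scene pixel (262,250). Two things could be taken for it: the turquoise boxes at top-view (340,199) and (381,173), scene (280,287) and (232,283). The well's bezel is at top-view (252,244) and scene (374,260).

```bash
cat > h.py <<'E'
import numpy as np, cv2
from scipy.spatial.transform import Rotation as R
from rig import arm
def rays(c,px):
    K=np.array([[c["fx"],0,c["cx"]],[0,c["fy"],c["cy"]],[0,0,1]])
    p=cv2.undistortPoints(np.array(px,float).reshape(-1,1,2),K,c["dist"]).reshape(-1,2)
    d=np.c_[p[:,0],-p[:,1],-np.ones(len(p))]
    w,x,y,z=c["attitude"]
    return R.from_quat([x,y,z,w]).apply(d)
def plane(c,px,z):
    d=rays(c,px); e=c["eye"]
    return e+d*((z-e[2])/d[:,2])[:,None]
def hsv(im,lo,hi): return cv2.inRange(cv2.cvtColor(im,cv2.COLOR_BGR2HSV),lo,hi)
def blobs(m,amin=60):
    cs,_=cv2.findContours(m,cv2.RETR_EXTERNAL,cv2.CHAIN_APPROX_NONE)
    return [c for c in cs if cv2.contourArea(c)>amin]
def rect(c,cont,z):
    P=plane(c,cont.reshape(-1,2),z)
    (a,b),(w,h),_=r=cv2.minAreaRect(P[:,:2].astype(np.float32))
    B=cv2.boxPoints(r); e=[B[1]-B[0],B[2]-B[1]]
    l=max(e,key=np.linalg.norm)   # long edge
    an=np.degrees(np.arctan2(l[1],l[0]))%180
    return np.round([a,b,w,h,an],1)
E
python3 - <<'E'
from h import *
for n in("top","scene"):
    im=cv2.imread(f"pics/{n}0.png"); c=arm.get_calibration(n)
    for k in blobs(hsv(im,(105,120,80),(125,255,255)),30): print(n,"blue",cv2.boundingRect(k),rect(c,k,80))
    for k in blobs(hsv(im,(0,0,0),(180,255,50)),100):
        x,y,w,h=cv2.boundingRect(k)
        if w<70 and h<60: print(n,"black",(x,y,w,h),rect(c,k,175))
im=cv2.imread("pics/top0.png")[150:310,170:430]; cv2.imwrite("pics/crop1.png",cv2.resize(im,None,fx=3,fy=3))
E
```

```text
top blue (0, 317, 17, 64) [333.4 609.7 127.8  19.1  17.2]
top blue (373, 215, 23, 13) [ 603.8 -161.5   25.5   46.7   90.7]
top black (237, 439, 58, 26) [170.1  66.7  30.1 106.3 108.3]
scene blue (617, 321, 23, 62) [337.5 630.8 142.2  47.6  20.8]
scene blue (250, 258, 29, 16) [ 643.  -121.6   37.4   58.8   90.9]
scene blue (251, 234, 22, 17) [ 604.8 -162.1   24.7   48.9   90.2]
scene blue (536, 28, 43, 51) [-584.    64.3  309.8  109.7   14.4]
scene black (349, 241, 49, 39) [546.3 102.   83.4  58.6  87.5]
scene black (426, 110, 39, 32) [ 87.5   3.  117.1  97.   29.2]
scene black (500, 0, 26, 39) [-509.2  -83.7  273.5   40.1    9.2]
```

View pics/crop1.png

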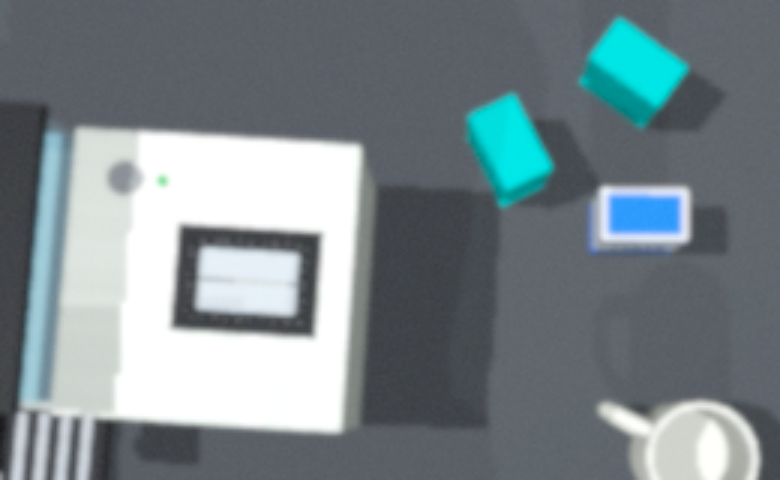

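The crop confirms the choice: the blue top with a white rim at crop (645,214), two turquoise decoys beside it, and the black bezel with grey leaves at crop (248,280).

```bash
cat >> h.py <<'E'
def axes():
    w,x,y,z=arm.state()["orientation"]; return R.from_quat([x,y,z,w]).as_matrix()
def go(cur,tgt,ytarget):
    """tool-axes shift from cur to tgt (mm); turn (deg) about tool z so that tool y gets world heading ytarget"""
    M=axes(); s=M.T@(np.array(tgt,float)-np.array(cur,float))
    a=np.degrees(np.arctan2(M[1,1],M[0,1]))
    t=-((ytarget-a+90)%180-90)
    print("shift",np.round(s,1),"turn",round(t,2),"yhead",round(a,2),"tilt",np.round(M[:,2],4))
E
python3 - <<'E'
from h import *
go([226.443,-528.536,205.447],[604,-162,230],0.5)
im=cv2.imread("pics/top0.png"); c=arm.get_calibration("top")
# bezel in top: dark holes within the white deck
g=cv2.cvtColor(im,cv2.COLOR_BGR2GRAY); m=cv2.inRange(g[220:270,220:290],0,100)
for k in blobs(m,100):
    print(cv2.boundingRect(k),rect(c,k+np.array([[220,220]]),175))
E
```

```text
shift [ 491.4 -188.3  -24.1] turn -67.31 yhead -66.81 tilt [-5.0e-04  1.7e-03 -1.0e+00]
(8, 6, 48, 35) [545.3 101.8  85.5  61.6  87.1]
```

Emit:
jog_arm(
  moves=[
    [0.65, 0, 0, -24, 0],
    [0.65, 491, -188, -24, -67.3],
    [0.65, 491, -188, -24, -67.3],
    [0.65, 491, -188, -24, -67.3],
    [0.65, 491, -188, -24, -67.3],
    [0.65, 491, -188, -24, -67.3],
    [0.65, 491, -188, -24, -67.3],
    [0.65, 491, -188, -24, -67.3],
    [0.65, 491, -188, -24, -67.3],
    [0.65, 491, -188, -24, -67.3],
    [0.65, 491, -188, -24, -67.3],
    [0.65, 491, -188, -24, -67.3],
    [0.65, 491, -188, -24, -67.3],
    [0.65, 491, -188, -24, -67.3],
    [0.65, 491, -188, -24, -67.3],
    [0.65, 491, -188, -24, -67.3],
    [0.65, 491, -188, -24, -67.3],
    [0.65, 491, -188, -24, -67.3],
  ],
)

```text
time_s: 1.65
ee_pos: [602.8, -163.4, 229.2]
orientation: [-0.0, 0.705, 0.71, -0.0]
force: [-0.4, 0.2, -0.2]
grip_width: 60.8
grip_force: 0.0
```

```bash
python3 - <<'E'
from h import *
c=arm.get_calibration("wrist"); im=arm.snapshot("wrist"); s=arm.state(); print(s["ee_pos"],s["qd"],c["eye"])
cv2.imwrite("pics/w1.png",im)
go(s["ee_pos"],s["ee_pos"],0.5)
for k in blobs(hsv(im,(105,120,80),(125,255,255)),100): print(cv2.boundingRect(k),rect(c,k,80))
t=arm.snapshot("top");print(blobs(hsv(t,(105,120,80),(125,255,255)),30).__len__())
E
```

```text
[ 602.80777931 -163.58196725  229.3605952 ] [-0.00525578 -0.00244152 -0.00221236  0.00125892 -0.00020242  0.00287929] [603.22607947 -91.33385374 408.72101711]
shift [0. 0. 0.] turn -0.12 yhead 0.38 tilt [-5.e-04 -2.e-04 -1.e+00]
(307, 241, 29, 10) [ 6.058e+02 -1.821e+02  2.780e+01  9.200e+00  4.000e-01]
1
```

View pics/w1.png

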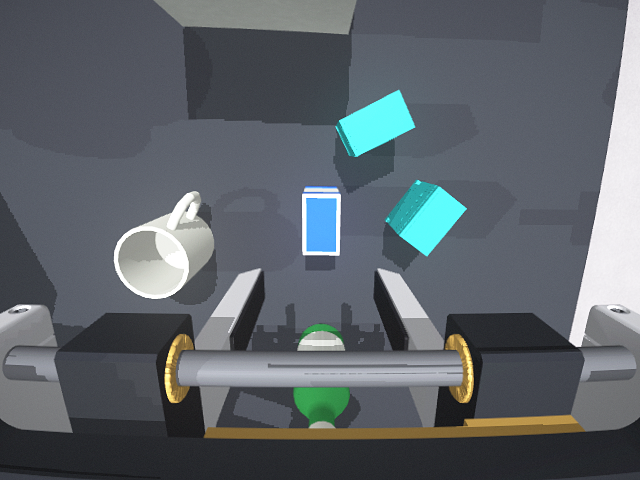

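The cassette's top spans about (303–340, 194–255) in the wrist view, between the two fingers. The decoys are at (375,122) and (428,217), off to the side.

```bash
python3 - <<'E'
from h import *
c=arm.get_calibration("wrist"); im=cv2.imread("pics/w1.png"); s=arm.state()
for k in blobs(hsv(im,(100,100,80),(125,255,255)),100): print("blue",cv2.boundingRect(k),rect(c,k,80))
m=np.zeros(im.shape[:2],np.uint8); m[185:262,295:350]=hsv(im,(0,0,120),(180,255,255))[185:262,295:350]
for k in blobs(m,300): print("all",cv2.boundingRect(k),rect(c,k,80))
go([602.8,-163.5,229.3],[603.8,-162,52],0.5)
E
```

```text
blue (306, 198, 31, 54) [ 605.6 -161.6   52.9   28.9   89.8]
all (295, 185, 55, 77) [ 606.8 -160.7   54.1   75.6   90.3]
shift [  1.5   1.1 177.3] turn -0.13 yhead 0.37 tilt [-3.e-04 -2.e-04 -1.e+00]
```

Emit:
jog_arm(
  moves=[
    [0.65, 2, 2, 40, 0],
    [0.65, 2, 2, 80, 0],
    [0.65, 2, 2, 115, 0],
    [0.65, 2, 2, 145, 0],
    [0.65, 2, 2, 165, 0],
    [0.65, 2, 2, 177, 0],
    [0.65, 2, 2, 177, 0],
    [0.3, 2, 2, 177, 0],
    [0.3, 2, 2, 177, 0],
    [0.3, 2, 2, 177, 0],
    [0.3, 2, 2, 177, 0],
    [0.3, 2, 2, 177, 0],
    [0.3, 2, 2, 177, 0],
  ],
)

```text
time_s: 2.83
ee_pos: [606.7, -160.9, 54.4]
orientation: [0.001, 0.704, 0.71, 0.0]
force: [-2.6, -0.7, 6.0]
grip_width: 35.6
grip_force: 29.8
```

Emit:
jog_arm(
  moves=[
    [0.3, 0, 0, -15, 0],
    [0.3, 0, 0, -45, 0],
    [0.3, 0, 0, -85, 0],
    [0.3, 0, 0, -125, 0],
    [0.3, 0, 0, -165, 0],
    [0.3, 0, 0, -205, 0],
    [0.3, 20, 0, -222, 0],
    [0.3, 55, -15, -222, 0],
    [0.3, 92, -30, -222, 0],
    [0.3, 130, -40, -222, 0],
    [0.3, 165, -50, -222, 0],
    [0.3, 190, -58, -222, 0],
    [0.3, 200, -60, -222, 0],
    [0.3, 200, -60, -222, 0],
    [0.3, 200, -60, -222, 0],
    [0.3, 200, -60, -222, 0],
  ],
)

```text
time_s: 4.17
ee_pos: [544.4, 37.9, 274.1]
orientation: [0.0, 0.704, 0.71, -0.0]
force: [-0.3, -0.6, -3.1]
grip_width: 35.6
grip_force: 29.8
```

```bash
python3 - <<'E'
from h import *
c=arm.get_calibration("wrist"); im=arm.snapshot("wrist"); s=arm.state(); print(s["ee_pos"],s["force"],s["grip_width"])
cv2.imwrite("pics/w2.png",im)
go(s["ee_pos"],s["ee_pos"],0.5)
m=cv2.inRange(cv2.cvtColor(im,cv2.COLOR_BGR2GRAY),0,70)
for k in blobs(m,500): print(cv2.boundingRect(k),rect(c,k,175))
E
```

```text
[544.43174212  37.7080744  274.1435597 ] [ 0.79425872  0.09702738 -2.3730018 ] 35.79551434897435
shift [0. 0. 0.] turn -0.1 yhead 0.4 tilt [-2.e-04 -6.e-04 -1.e+00]
(278, 98, 91, 122) [546.9 102.6  91.6  67.6  87.3]
(0, 0, 640, 480) [ 5.466e+02 -8.400e+00  7.321e+02  4.737e+02  4.000e-01]
```

View pics/w2.png

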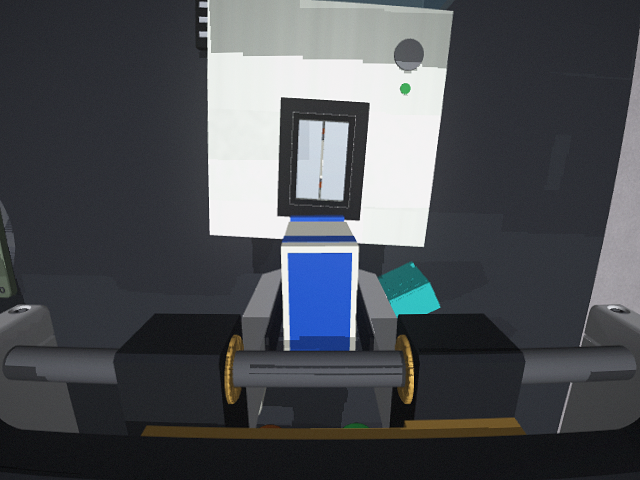

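The wrist view shows the bezel at about (278–369, 98–220), with the leaves inside it. The gripped cassette's top has its corners at (281,245) and (358,245). Next I measure the well and the cassette in this same picture.

```bash
python3 - <<'E'
from h import *
c=arm.get_calibration("wrist"); im=cv2.imread("pics/w2.png"); s=arm.state(); print(s["ee_pos"])
g=cv2.cvtColor(im,cv2.COLOR_BGR2GRAY)
m=np.zeros_like(g); m[105:212,286:358]=cv2.inRange(g,110,255)[105:212,286:358]
m=cv2.morphologyEx(m,cv2.MORPH_CLOSE,np.ones((7,7)))
for k in blobs(m,800): print("leaves",cv2.boundingRect(k),rect(c,k,171))
r=g[258:330:6,262:375].astype(int)
w=hsv(im,(0,0,170),(180,60,255)); w[:, :270]=0; w[:,370:]=0; w[:238]=0; w[345:]=0
ys,xs=np.nonzero(w); print("white x/y",xs.min(),xs.max(),ys.min())
for y in (255,275,300,320):
    q=np.nonzero(w[y])[0]; 
    if len(q): P=plane(c,[[q.min()-.5,y],[q.max()+.5,y]],299.7); print(y,q.min(),q.max(),P.round(1)[:,:2].tolist())
q=[y for y in range(238,345) if w[y,320]]; print(q[:12]); print("far edge",plane(c,[[320,q[0]-.5]],299.7).round(1))
E
```

```text
[544.43174212  37.7080744  274.1435597 ]
leaves (290, 113, 65, 95) [546.5 101.8  72.5  49.2  87. ]
white x/y 271 369 238
255 281 357 [[527.2, 62.5], [563.1, 62.7]]
275 281 357 [[526.9, 52.6], [563.5, 52.8]]
300 283 355 [[527.6, 39.7], [563.0, 40.0]]
320 283 355 [[527.4, 29.0], [563.3, 29.3]]
[246, 247, 248, 249, 250, 251, 252]
far edge [[545.6  67.2 299.7]]
```

Emit:
jog_arm(
  moves=[
    [0.3, 25, 1, 0, 1.6],
    [0.3, 50, 2, 0, 3.2],
    [0.3, 65, 2, 10, 3.2],
    [0.3, 65, 2, 25, 3.2],
    [0.3, 65, 2, 34, 3.2],
    [0.3, 65, 2, 34, 3.2],
    [0.3, 65, 2, 34, 3.2],
    [0.3, 65, 2, 34, 3.2],
  ],
)

```text
time_s: 4.88
ee_pos: [546.1, 103.1, 241.0]
orientation: [0.0, 0.724, 0.69, 0.0]
force: [1.0, 0.1, -1.9]
grip_width: 35.7
grip_force: 29.8
```

```bash
python3 - <<'E'
from h import *
s=arm.state(); print(s["ee_pos"],s["force"]); go(s["ee_pos"],s["ee_pos"],-2.8)
a=arm.snapshot("scene")[200:330,300:480]; b=arm.snapshot("wrist")[100:400,180:460]
cv2.imwrite("pics/c3.png",np.hstack([cv2.resize(a,(415,300)),cv2.resize(b,(280,300))]))
E
```

```text
[546.06665644 103.12094615 240.95326032] [ 1.01898827  0.06268978 -1.9123474 ]
shift [0. 0. 0.] turn -0.0 yhead -2.8 tilt [ 8.e-04 -1.e-04 -1.e+00]
```

View pics/c3.png

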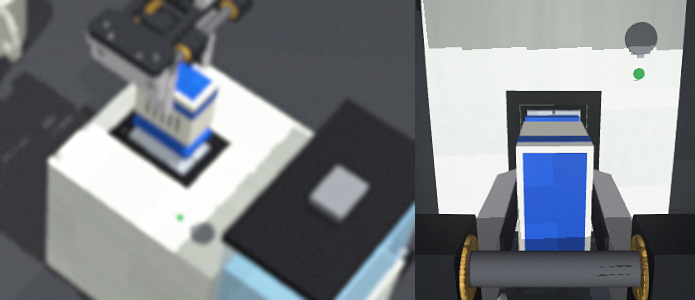

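The cassette sits centred over the slot in both views, with bezel showing all round its foot (scene crop about (170,150)).

Emit:
jog_arm(
  moves=[
    [0.3, 0, 0, 2, 0],
    [0.3, 0, 0, 4, 0],
    [0.3, 0, 0, 6, 0],
    [0.3, 0, 0, 8, 0],
    [0.3, 0, 0, 10, 0],
    [0.3, 0, 0, 12, 0],
    [0.3, 0, 0, 14, 0],
    [0.3, 0, 0, 16, 0],
    [0.3, 0, 0, 18, 0],
    [0.3, 0, 0, 20, 0],
    [0.3, 0, 0, 20, 0],
  ],
)

```text
time_s: 5.9
ee_pos: [546.4, 104.2, 221.4]
orientation: [0.001, 0.724, 0.69, 0.001]
force: [1.4, 0.4, 1.9]
grip_width: 36.0
grip_force: 29.8
```

Emit:
jog_arm(
  moves=[
    [0.3, 0, 0, 2, 0],
    [0.3, 0, 0, 4, 0],
    [0.3, 0, 0, 6, 0],
    [0.3, 0, 0, 8, 0],
    [0.3, 0, 0, 10, 0],
    [0.3, 0, 0, 12, 0],
    [0.3, 0, 0, 14, 0],
    [0.3, 0, 0, 15, 0],
    [0.3, 0, 0, 15, 0],
  ],
)

```text
time_s: 6.65
ee_pos: [545.4, 104.1, 204.8]
orientation: [-0.0, 0.724, 0.69, -0.0]
force: [2.5, -0.1, -2.4]
grip_width: 36.0
grip_force: 29.8
```

Emit:
jog_arm(
  moves=[
    [0.3, 0, 0, 2, 0],
    [0.3, 0, 0, 4, 0],
    [0.3, 0, 0, 6, 0],
    [0.3, 0, 0, 8, 0],
    [0.3, 0, 0, 10, 0],
    [0.3, 0, 0, 12, 0],
    [0.3, 0, 0, 14, 0],
    [0.3, 0, 0, 16, 0],
    [0.3, 0, 0, 18, 0],
    [0.3, 0, 0, 20, 0],
    [0.3, 0, 0, 22, 0],
    [0.3, 0, 0, 24, 0],
    [0.3, 0, 0, 25, 0],
    [0.3, 0, 0, 25, 0],
    [0.3, 0, 0, 25, 0],
  ],
)

```text
time_s: 7.9
ee_pos: [545.0, 104.2, 179.8]
orientation: [-0.0, 0.724, 0.69, -0.0]
force: [2.3, -1.4, -3.3]
grip_width: 36.3
grip_force: 29.8
```

Emit:
jog_arm(
  moves=[
    [0.65, 0, 0, 0, 0],
    [0.65, 0, 0, 0, 0],
    [0.65, 0, 0, 0, 0],
    [0.65, 0, 0, 0, 0],
    [0.65, 0, 0, -4, 0],
    [0.65, 0, 0, -15, 0],
    [0.65, 0, 0, -30, 0],
    [0.65, 0, 0, -45, 0],
    [0.65, 0, 0, -50, 0],
    [0, 0, 0, -50, 0],
    [0, 0, 0, -50, 0],
    [0, 0, 0, -50, 0],
    [0, 0, 0, -50, 0],
    [0, 0, 0, -50, 0],
    [0, 0, 0, -50, 0],
    [0, 0, 0, -50, 0],
    [0, 0, 0, -50, 0],
  ],
)

```text
time_s: 9.32
ee_pos: [545.3, 104.2, 230.1]
orientation: [-0.0, 0.724, 0.69, -0.0]
force: [-0.8, 0.7, 0.5]
grip_width: 11.5
grip_force: 0.0
```

```bash
python3 - <<'E'
from h import *
s=arm.state(); print(s["ee_pos"],s["force"],s["grip_width"])
a=arm.snapshot("scene")[200:330,300:480]; b=arm.snapshot("wrist")[100:400,180:460]
cv2.imwrite("pics/c4.png",np.hstack([cv2.resize(a,(415,300)),cv2.resize(b,(280,300))]))
E
```

```text
[545.28349217 104.15765647 230.13971767] [-0.76508922  0.72279769  0.49453272] 11.537506918434364
```

View pics/c4.png

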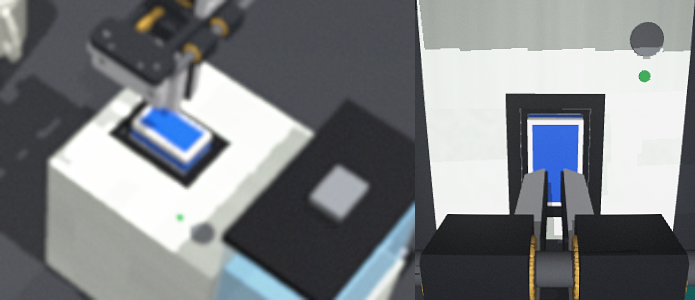

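The cassette stands upright in the slot on its own, its top a little above the deck (scene crop (172,135), wrist crop (555,160)). The shut fingers are over it.

Emit:
jog_arm(
  moves=[
    [0, -1, 1, 3, 0],
    [0, -2, 1, 7, 0],
    [0, -2, 1, 11, 0],
    [0, -2, 1, 15, 0],
    [0, -2, 1, 19, 0],
    [0, -2, 1, 22, 0],
    [0, -2, 1, 24, 0],
    [0, -2, 1, 26, 0],
    [0, -2, 1, 28, 0],
    [0, -2, 1, 30, 0],
    [0, -2, 1, 32, 0],
    [0, -2, 1, 34, 0],
    [0, -2, 1, 36, 0],
    [0, -2, 1, 38, 0],
    [0, -2, 1, 40, 0],
    [0, -2, 1, 42, 0],
    [0, -2, 1, 44, 0],
  ],
)

```text
time_s: 10.83
ee_pos: [546.6, 102.1, 186.8]
orientation: [0.0, 0.724, 0.69, 0.0]
force: [-0.8, -0.3, 1.4]
grip_width: 0.6
grip_force: 1.2
```

Emit:
jog_arm(
  moves=[
    [0, 0, 0, 1, 0],
    [0, 0, 0, 2, 0],
    [0, 0, 0, 3, 0],
    [0, 0, 0, 4, 0],
    [0, 0, 0, 5, 0],
    [0, 0, 0, 6, 0],
    [0, 0, 0, 7, 0],
    [0, 0, 0, 8, 0],
    [0, 0, 0, 9, 0],
    [0, 0, 0, 10, 0],
    [0, 0, 0, 11, 0],
    [0, 0, 0, 12, 0],
    [0, 0, 0, 13, 0],
    [0, 0, 0, 14, 0],
    [0, 0, 0, 15, 0],
    [0, 0, 0, 16, 0],
    [0, 0, 0, 16, 0],
  ],
)

```text
time_s: 12.25
ee_pos: [546.3, 102.1, 170.2]
orientation: [-0.0, 0.724, 0.69, -0.0]
force: [0.0, -0.5, 2.4]
grip_width: 0.8
grip_force: 1.0
```

Emit:
jog_arm(
  moves=[
    [0, 0, 0, 0.5, 0],
    [0, 0, 0, 1, 0],
    [0, 0, 0, 1.5, 0],
    [0, 0, 0, 2, 0],
    [0, 0, 0, 2.5, 0],
    [0, 0, 0, 3, 0],
    [0, 0, 0, 3.5, 0],
    [0, 0, 0, 4, 0],
    [0, 0, 0, 4.5, 0],
    [0, 0, 0, 5, 0],
    [0, 0, 0, 5.5, 0],
    [0, 0, 0, 6, 0],
    [0, 0, 0, 6.5, 0],
    [0, 0, 0, 7, 0],
    [0, 0, 0, 7.5, 0],
    [0, 0, 0, 8, 0],
    [0, 0, 0, 8.5, 0],
    [0, 0, 0, 9, 0],
    [0, 0, 0, 9.5, 0],
    [0, 0, 0, 10, 0],
  ],
)

```text
time_s: 13.92
ee_pos: [546.4, 102.1, 160.4]
orientation: [0.0, 0.724, 0.69, 0.0]
force: [0.3, 0.0, 4.5]
grip_width: 0.6
grip_force: 2.0
```

Emit:
jog_arm(
  moves=[
    [0, 0, 0, 0.5, 0],
    [0, 0, 0, 1, 0],
    [0, 0, 0, 1.5, 0],
    [0, 0, 0, 2, 0],
    [0, 0, 0, 2.5, 0],
    [0, 0, 0, 3, 0],
    [0, 0, 0, 3.5, 0],
    [0, 0, 0, 4, 0],
    [0, 0, 0, 4.5, 0],
    [0, 0, 0, 5, 0],
    [0, 0, 0, 5.5, 0],
    [0, 0, 0, 6, 0],
    [0, 0, 0, 6.5, 0],
    [0, 0, 0, 7, 0],
    [0, 0, 0, 7.5, 0],
    [0, 0, 0, 8, 0],
  ],
)

```text
time_s: 15.25
ee_pos: [546.4, 102.1, 152.4]
orientation: [0.0, 0.724, 0.69, 0.0]
force: [-0.3, -0.1, 4.8]
grip_width: 0.1
grip_force: 2.2
```

Emit:
jog_arm(
  moves=[
    [0, 0, 0, 0.5, 0],
    [0, 0, 0, 1, 0],
    [0, 0, 0, 1.5, 0],
    [0, 0, 0, 2, 0],
    [0, 0, 0, 2.5, 0],
    [0, 0, 0, 3, 0],
    [0, 0, 0, 3.5, 0],
    [0, 0, 0, 4, 0],
    [0, 0, 0, 4.5, 0],
    [0, 0, 0, 5, 0],
  ],
)

```text
time_s: 16.08
ee_pos: [546.7, 102.0, 148.3]
orientation: [0.0, 0.724, 0.69, 0.0]
force: [-0.5, -0.7, 8.0]
grip_width: 0.2
grip_force: 4.2
```

Emit:
jog_arm(
  moves=[
    [0, 0, 0, 0.4, 0],
    [0, 0, 0, 0.8, 0],
    [0, 0, 0, 1.2, 0],
    [0, 0, 0, 1.6, 0],
    [0, 0, 0, 2, 0],
    [0, 0, 0, 2.4, 0],
    [0, 0, 0, 2.8, 0],
  ],
)

```text
time_s: 16.67
ee_pos: [547.2, 102.0, 146.2]
orientation: [0.001, 0.724, 0.69, 0.001]
force: [-0.5, -1.2, 11.4]
grip_width: 0.4
grip_force: 5.4
```

Emit:
jog_arm(
  moves=[
    [0, 0, 0, 0.4, 0],
    [0, 0, 0, 0.8, 0],
    [0, 0, 0, 1.2, 0],
  ],
)

```text
time_s: 16.92
ee_pos: [547.6, 102.0, 145.5]
orientation: [0.001, 0.724, 0.69, 0.001]
force: [-1.0, 0.4, 11.6]
grip_width: 0.5
grip_force: 5.8
```

Emit:
jog_arm(
  moves=[
    [0, 0, 0, 0.4, 0],
    [0, 0, 0, 0.8, 0],
    [0, 0, 0, 1.2, 0],
  ],
)

```text
time_s: 17.17
ee_pos: [547.8, 102.0, 144.5]
orientation: [0.001, 0.724, 0.69, 0.001]
force: [-1.0, -0.4, 12.1]
grip_width: 0.9
grip_force: 6.1
```

Emit:
jog_arm(
  moves=[
    [0, 0, 0, 0.4, 0],
    [0, 0, 0, 0.8, 0],
    [0, 0, 0, 1.2, 0],
  ],
)

```text
time_s: 17.42
ee_pos: [548.0, 102.0, 143.5]
orientation: [0.001, 0.724, 0.69, 0.001]
force: [-0.8, -0.4, 12.5]
grip_width: 0.3
grip_force: 6.5
```

Emit:
jog_arm(
  moves=[
    [0, 0, 0, 0.4, 0],
    [0, 0, 0, 0.8, 0],
    [0, 0, 0, 1.2, 0],
  ],
)

```text
time_s: 17.67
ee_pos: [548.3, 102.0, 142.6]
orientation: [0.002, 0.724, 0.69, 0.002]
force: [-0.2, -0.8, 13.0]
grip_width: 0.6
grip_force: 6.8
```

Emit:
jog_arm(
  moves=[
    [0, 0, 0, 0.4, 0],
    [0, 0, 0, 0.8, 0],
    [0, 0, 0, 1.2, 0],
  ],
)

```text
time_s: 17.92
ee_pos: [548.5, 102.0, 141.5]
orientation: [0.002, 0.724, 0.69, 0.002]
force: [-1.4, -0.9, 13.0]
grip_width: 0.7
grip_force: 7.1
```

Emit:
jog_arm(
  moves=[
    [0, 0, 0, 0.4, 0],
    [0, 0, 0, 0.8, 0],
    [0, 0, 0, 1.2, 0],
  ],
)

```text
time_s: 18.17
ee_pos: [546.9, 102.1, 138.6]
orientation: [0.001, 0.724, 0.69, 0.001]
force: [-0.6, -0.3, 8.0]
grip_width: 0.9
grip_force: 4.5
```

Emit:
jog_arm(
  moves=[
    [0, 0, 0, 0.4, 0],
    [0, 0, 0, 0.7, 0],
  ],
)

```text
time_s: 18.33
ee_pos: [546.8, 102.1, 137.7]
orientation: [0.0, 0.724, 0.69, 0.0]
force: [-0.4, -0.9, 7.8]
grip_width: 0.4
grip_force: 4.5
```

Emit:
jog_arm(
  moves=[
    [0, 0, 0, 0.4, 0],
    [0, 0, 0, 0.7, 0],
  ],
)

```text
time_s: 18.5
ee_pos: [546.8, 102.1, 137.0]
orientation: [0.0, 0.724, 0.69, 0.0]
force: [-0.5, -0.6, 8.2]
grip_width: 0.5
grip_force: 4.5
```

Emit:
jog_arm(
  moves=[
    [0, 0, 0, 0.4, 0],
    [0, 0, 0, 0.8, 0],
  ],
)

```text
time_s: 18.67
ee_pos: [546.8, 102.1, 136.3]
orientation: [0.0, 0.724, 0.69, 0.0]
force: [-1.0, -0.0, 8.5]
grip_width: 0.5
grip_force: 4.5
```

Emit:
jog_arm(
  moves=[
    [0, 0, 0, 0.4, 0],
    [0, 0, 0, 0.8, 0],
  ],
)

```text
time_s: 18.83
ee_pos: [546.8, 102.1, 135.5]
orientation: [0.0, 0.724, 0.69, 0.0]
force: [-1.5, 0.1, 8.4]
grip_width: 0.8
grip_force: 4.6
```

Emit:
jog_arm(
  moves=[
    [0, 0, 0, 0.4, 0],
    [0, 0, 0, 0.8, 0],
    [0, 0, 0, 1.2, 0],
  ],
)

```text
time_s: 19.08
ee_pos: [546.9, 102.1, 134.3]
orientation: [0.0, 0.724, 0.69, 0.0]
force: [-1.4, -0.7, 8.4]
grip_width: 0.5
grip_force: 4.6
```

Emit:
jog_arm(
  moves=[
    [0, 0, 0, 0.4, 0],
    [0, 0, 0, 0.8, 0],
    [0, 0, 0, 1.2, 0],
  ],
)

```text
time_s: 19.33
ee_pos: [547.1, 102.1, 132.9]
orientation: [0.001, 0.724, 0.69, 0.001]
force: [0.3, 0.4, 8.4]
grip_width: 0.3
grip_force: 4.4
```

Emit:
jog_arm(
  moves=[
    [0, 0, 0, 0.4, 0],
    [0, 0, 0, 0.8, 0],
    [0, 0, 0, 1.2, 0],
  ],
)

```text
time_s: 19.58
ee_pos: [547.1, 102.1, 132.0]
orientation: [0.001, 0.724, 0.69, 0.001]
force: [-0.1, 0.8, 7.8]
grip_width: 0.4
grip_force: 4.5
```

Emit:
jog_arm(
  moves=[
    [0, 0, 0, 0.4, 0],
    [0, 0, 0, 0.8, 0],
  ],
)

```text
time_s: 19.75
ee_pos: [547.1, 102.1, 131.2]
orientation: [0.001, 0.724, 0.69, 0.001]
force: [-0.0, 0.7, 8.1]
grip_width: 0.6
grip_force: 4.5
```

Emit:
jog_arm(
  moves=[
    [0, 0, 0, 0.4, 0],
    [0, 0, 0, 0.8, 0],
  ],
)

```text
time_s: 19.92
ee_pos: [546.9, 102.2, 130.0]
orientation: [0.0, 0.724, 0.69, 0.001]
force: [0.7, 1.2, 6.5]
grip_width: 0.6
grip_force: 3.3
```

Emit:
jog_arm(
  moves=[
    [0, 0, 0, 0.4, 0],
    [0, 0, 0, 0.7, 0],
  ],
)

```text
time_s: 20.08
ee_pos: [546.9, 102.2, 129.1]
orientation: [0.0, 0.724, 0.69, 0.001]
force: [0.3, 0.4, 5.6]
grip_width: 0.1
grip_force: 3.3
```

Emit:
jog_arm(
  moves=[
    [0, 0, 0, 0.4, 0],
    [0, 0, 0, 0.7, 0],
  ],
)

```text
time_s: 20.25
ee_pos: [547.1, 102.2, 128.9]
orientation: [0.001, 0.724, 0.69, 0.001]
force: [-0.9, 0.0, 8.9]
grip_width: 0.0
grip_force: 5.4
```

Emit:
jog_arm(
  moves=[
    [0, 0, 0, 0.3, 0],
    [0, 0, 0, 0.6, 0],
  ],
)

```text
time_s: 20.42
ee_pos: [547.2, 102.2, 128.9]
orientation: [0.001, 0.724, 0.69, 0.001]
force: [-1.4, 0.0, 12.5]
grip_width: 0.4
grip_force: 6.8
```

Emit:
jog_arm(
  moves=[
    [0, 0, 0, 0.3, 0],
    [0, 0, 0, 0.6, 0],
    [0, 0, 0, 0.6, 0],
  ],
)

```text
time_s: 20.67
ee_pos: [547.3, 102.1, 128.9]
orientation: [0.001, 0.724, 0.69, 0.001]
force: [-1.7, 0.8, 13.4]
grip_width: 0.5
grip_force: 7.7
```

Emit:
jog_arm(
  moves=[
    [0, 0, 0, 0.3, 0],
    [0, 0, 0, 0.6, 0],
    [0, 0, 0, 0.6, 0],
  ],
)

```text
time_s: 20.92
ee_pos: [547.6, 102.2, 128.9]
orientation: [0.001, 0.724, 0.69, 0.001]
force: [-2.2, -1.0, 14.7]
grip_width: 0.2
grip_force: 8.8
```

The force climbs steeply with no more travel, at 46 mm below the deck, after a drop that looks like the snap. I'm withdrawing.

Emit:
jog_arm(
  moves=[
    [0, 0, 0, -2, 0],
    [0, 0, 0, -4, 0],
    [0, 0, 0, -7, 0],
    [0, 0, 0, -10, 0],
    [0, 0, 0, -14, 0],
    [0, 0, 0, -19, 0],
    [0, 0, 0, -25, 0],
    [0, 0, 0, -35, 0],
    [0, 0, 0, -50, 0],
    [0, 0, 0, -70, 0],
    [0, -40, 0, -100, 0],
    [0, -75, 0, -130, 0],
    [0, -75, 0, -140, 0],
    [0, -75, 0, -140, 0],
  ],
)

```text
time_s: 22.08
ee_pos: [546.0, 24.6, 272.6]
orientation: [0.005, 0.725, 0.689, 0.003]
force: [-0.2, 0.0, 0.5]
grip_width: 0.7
grip_force: 0.0
```

```bash
python3 - <<'E'
from h import *
s=arm.state(); print(s["ee_pos"],s["force"])
a=arm.snapshot("scene")[200:330,300:480]; b=arm.snapshot("wrist")[60:260,220:420]
cv2.imwrite("pics/c5.png",np.hstack([cv2.resize(a,(415,300)),cv2.resize(b,(300,300))]))
E
```

```text
[546.04478344  24.63008026 272.58487835] [-0.17717039  0.02262716  0.51425204]
```

View pics/c5.png

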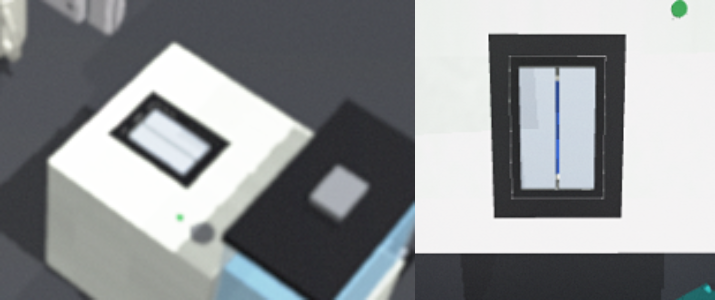

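Both leaves are shut, at scene crop (170,140) and wrist crop (557,128), with the blue top visible through the seam. I check its depth once from the length of the blue patch.

```bash
python3 - <<'E'
from h import *
c=arm.get_calibration("wrist"); im=arm.snapshot("wrist"); print(c["eye"][2],arm.state()["time_s"])
m=hsv(im,(100,90,40),(128,255,255)); m[:90]=0; m[200:]=0; m[:,300:][:,30:]=0; m[:,:305]=0
ys,xs=np.nonzero(m); print(xs.min(),xs.max(),ys.min(),ys.max())
g=cv2.cvtColor(im,cv2.COLOR_BGR2GRAY); x=int(np.median(xs)); print(x,g[98:195,x].tolist())
for z in(130,140,150): P=plane(c,[[x,ys.min()-.5],[x,ys.max()+.5]],z); print(z,P[:,1].round(1),round(np.linalg.norm(P[1]-P[0]),1))
E
```

```text
446.7804587152137 22.2333
316 318 115 176
317 [87, 38, 35, 42, 38, 39, 51, 95, 85, 83, 82, 80, 85, 137, 181, 182, 150, 73, 57, 60, 61, 61, 64, 62, 61, 60, 61, 61, 60, 61, 59, 61, 62, 60, 57, 61, 62, 64, 58, 62, 59, 62, 59, 58, 61, 58, 60, 59, 61, 59, 59, 61, 58, 60, 61, 63, 94, 91, 94, 93, 91, 94, 86, 87, 85, 83, 85, 84, 85, 82, 85, 85, 85, 84, 84, 83, 85, 81, 90, 168, 242, 240, 219, 84, 92, 92, 95, 115, 157, 143, 77, 40, 46, 45, 40, 65, 78]
130 [130.6  76.9] 53.8
140 [129.6  77.6] 52.1
150 [128.6  78.3] 50.4
```

```bash
python3 -c "
from rig import arm
print(arm.finish_job())"
```

```text
the job is handed in; nothing more can be done
None
```

The cassette is pressed in and stayed down by itself about 40–45 mm below the deck, with both leaves shut over it. The highest force I read was about 15 N, the mug, jar and soap bottle were never approached, and I handed the job in at about 22 s; no verdict came back.

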